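Unlock and open the orange parts drawer

TASK

On the electronics bench stand two small white one-drawer parts modules, each locked by a hinged stay on its top. Take the orange stay by its cross bar and lift it up on its hinge until it stands about upright, then pull the orange drawer out to its stop and let go of it. Leave the blue stay and the blue drawer shut.

Things in the scene. Friction and masses are not known exactly. Their poses are not given: they have to be found in the camera images.
- orange_unit: White steel one-drawer module fixed to the bench, 160 deep (its x) x 130 wide (its y) x 100 mm high. Origin: centre of its underside; its front, with the drawer, looks along its own -x. It is the module whose stay and drawer pull are orange. All measures for the parts below are in this frame.
- orange_stay (a joint): Stay of the orange module: 24 mm wide steel strap on its top, orange hook over the drawer's front edge, orange cross bar on a neck. Hinge line: along module y through (0, 0, 104 mm). Angle in rad: 0 = flat, locking (starts at 0 to 0.05), grows as the front end is lifted up and back towards module +x; 1.57 upright, stop at 1.8. Stiff hinge (0.12 N m): stays where it is left.
- orange_bar (a point): Centre of the orange cross bar: round, 14 mm diameter, 34 mm long, parallel to module y. With the stay flat it is at (-70, 0, 134 mm): 70 mm in front of the hinge line, 30 mm above it, 34 mm above the module's top. It moves on a 76 mm arc about the hinge line. Pinched lightly by its two ends from above it turns between the pads, so the gripper may keep pointing down.
- orange_drawer (a joint): Orange module's drawer: 0 = shut, grows to 0.070 m at its stop as it slides out along the module's -x. Needs about 2 N. The hook of the stay blocks it until the stay is lifted by about 0.15 rad; lift the stay fully before pulling.
- orange_pull (a point): Grip point on the orange drawer's pull, an upright orange blade 14 mm thick (module y), 34 mm out from the drawer front, 40 mm high (45 to 85 mm above the bench). Shut, the point lies at (-108, 0, 65 mm), 20 mm out from the drawer's face; it moves with the drawer.
- blue_unit: The same module with a blue stay and a blue pull, 200 mm or more to one side of the orange one. Same origin and axes. To be left shut.
- blue_stay (a joint): Locking stay of the blue module, as the orange one; to stay flat.
- blue_drawer (a joint): Drawer of the blue module, as the orange one; to stay shut.

How it is judged (in metres and radians):
On the way, in this order (a step that is already met when the one before it is completed fails the run):
1. the orange stay is lifted to 60 degrees or more while its drawer is still shut (value of joint orange_stay above 1.05 rad and value of joint orange_drawer below 0.015 m), for 0.2 s.
2. the orange drawer is pulled out by 50 mm or more (value of joint orange_drawer above 0.05 m), for 0.2 s.
At the end, for the whole second after the job is handed in: The orange stay stands at 60 degrees or more from flat, the orange drawer is out by 50 mm or more and at rest, the blue stay is flat (within 0.15 rad) and the blue drawer shut (within 10 mm) (value of joint orange_stay above 1.05 rad and value of joint orange_drawer above 0.05 m and velocity of joint orange_drawer between -0.01 and 0.01 m/s and value of joint blue_stay below 0.15 rad and value of joint blue_drawer below 0.01 m); the robot touches nothing.
It fails at once if the orange drawer is forced out past its locked stay (value of joint orange_drawer above 0.02 m and value of joint orange_stay below 0.3 rad).
It fails at once if the blue stay is lifted or the blue drawer opened (value of joint blue_stay above 0.3 rad or value of joint blue_drawer above 0.02 m).
It also fails if it takes over 45 s, if anything falls off the work surface, if the arm or the gripper's body presses on something with over 40 N, if the wrist force passes 120 N, or if a joint passes its speed limit or range.

ROBOT

A 6-joint arm with a two-finger parallel gripper is mounted at the origin on the work surface. World frame = base frame: x ahead of the robot, y to its left, z up, the work surface at z = 0. Lengths are in mm, angles in rad, forces in N, time in s.
With the tool pointing down it reaches from about 250 to 800 mm from the base axis. Payload 3.9 kg.
Tool frame: the origin (TCP) lies midway between the tips of the shut fingers; the grasp point (between the pads) lies 19 mm behind it; z points along the fingers, y is the line along which they close (so a half turn about z gives the same grasp; the last joint's range is limited). The gripper opens to 85 mm and grips with 20 to 120 N. Pads are 22 mm wide; open, the fingers measure 114 mm over their backs; the gripper's body (76 mm by 85 mm) begins 54 mm behind the grasp point. The pads swing forward as they close: fully open they stand 13 mm farther back than shut.
Start: joints at [1.147, 0.26, -0.138, 1.173, 0, 1.571], TCP at [215.889, 478.547, 231.304] pointing down, gripper open.
Joint ranges: [-2.78, 2.78], [-0.83, 1.72], [-1.28, 1.37], [-1.9, 2.12], [-1.57, 1.48], [-3.14, 3.14]. Speed limits (rad/s): [2.57, 2.57, 3.14, 3.14, 3.14, 3.14].

INTERFACE

Orientations are given as a 3x3 rotation matrix whose columns are the frame's x, y, z axes.
In Python, from station import * gives the robot as it stands.
- The arm moves only by the shell command python3 -m jog 'ROWS' [OPENING] [FORCE]. ROWS is JSON, a list of rows, each a list of 2 entries, a list of its own where there are three numbers: the shift along the world's x, y, z each as a share of 30 mm, from -1 to 1, then the turn, a rotation vector about the world's x, y, z each as a share of 0.08 rad, from -1 to 1. A call has exactly 10 rows; each row shifts and turns the commanded pose from where the row before left it; what a row does not reach is not made up. A row lasts 1/12 s, in which the tool goes at most 41.7 mm and 7.16 degrees, less where a joint would pass 70% of its speed; a pose out of reach is approached as far as the arm can. A call with a number of a shift or a turn outside -1 to 1 is refused whole. A call with a gripper value outside its range is refused whole. OPENING is the closure, from 0 (fully open) to 1 (shut), set as the call begins (- or left out, the last holds). The fingers move at their own pace and stop on an object; FORCE is the grip in N (left out, the last holds). Time passes only in rows, so rows that do not move let the fingers close, or fill a call up. It gives the time, the measured TCP pose, the force, the opening and the grip force at its end, in the units of the state.
- get_obs(): the state, without advancing time (a new reading comes with each control period).
- capture(name): name is "scene" or "top"; returns (picture, depth): 480x640x3 uint8, red, green, blue; 480x640 float32, mm along the optical axis (not along the pixel's ray), 0 where there is no reading.
- camera_params(name): a dict with "camera_matrix" (3x3 intrinsics, pixels), "distortion" ([k1, k2, p1, p2, k3] as OpenCV has them; the pictures are not rectified), "rvec" (rotation vector, rad) and "tvec" (3), from world to camera coordinates, as OpenCV has them. Camera axes: x right, y down, z forward; pixel columns grow to the right and rows downward; lengths in mm; the calibration is good to about 2 mm. A picture is of the moment at which its call begins. camera_params takes no time and is no camera call.
- close_job(): hands the job in; it is judged then, once.
The state is a dict: "time": time; "joints": joint angles; "dq": joint speeds; "joint_efforts": joint torques, N m; "tcp_pos": TCP position; "eef_rot": TCP orientation; "contact_force": force on the tool from outside, world axes, zero at the start; "ft_torque": the same for the moment, N m; "width": opening from 0.0 (shut) to 1.0 (fully open); "grip_force": force on a finger pad.
Only numpy, scipy, OpenCV 4.12 (cv2) and the standard library are available. Lean on these libraries where they do the work, as an engineer would, in place of code of your own. Each camera call takes 0.05 s, during which the arm holds its last target. There are 200 camera calls.

## Working session

There is one attempt and no reset: what is moved stays moved. The work goes in short steps, Python scripts to look and compute and a shell command to move; the robot and the scene stay as the last step left them, time stands still between calls to the robot, and variables do not carry over. Pictures are saved under pics/ and viewed, at most 10 in all, crops included, and the job is handed in when it is done.

```bash
mkdir -p pics; cat > h.py <<'E'
from station import *
import numpy as np, cv2
def cloud(n):
    p,d=capture(n); c=camera_params(n)
    K=np.array(c["camera_matrix"],float);D=np.array(c["distortion"],float)
    R=cv2.Rodrigues(np.array(c["rvec"],float))[0];t=np.array(c["tvec"],float).ravel()
    v,u=np.mgrid[:480,:640]
    q=cv2.undistortPoints(np.stack([u,v],-1).reshape(-1,1,2).astype(np.float64),K,D).reshape(480,640,2)
    X=np.dstack([q*d[...,None],d])
    return p,d,(X-t)@R
E
python3 - <<'E'
from h import *
for n in("scene","top"):
    p,d,W=cloud(n); cv2.imwrite(f"pics/{n}0.png",p[...,::-1])
    h=cv2.cvtColor(p,cv2.COLOR_RGB2HSV)
    for nm,lo,hi in(("orange",5,20),("blue",100,125)):
        m=cv2.inRange(h,(lo,130,80),(hi,255,255))
        k,l,s,c=cv2.connectedComponentsWithStats(m)
        for i in range(1,k):
            if s[i,4]>25:
                q=W[(l==i)&(d>0)]; print(n,nm,s[i],np.median(q,0).round(),q.min(0).round(),q.max(0).round())
o=get_obs();print(o["time"],o["tcp_pos"],o["eef_rot"],o["width"])
E
```

```text
scene orange [451   0  36  41 628] [-705.  841.   34.] [-869.  828.  -58.] [-626.  850.  109.]
scene orange [544   0  14   6  66] [-611. 1089.  102.] [-629. 1061.   89.] [-600. 1124.  113.]
scene orange [490  10  12  14  78] [-602.  881.   57.] [-615.  861.   34.] [-592.  900.   81.]
scene orange [540  16   9  14  72] [-612. 1081.   31.] [-623. 1062.    5.] [-603. 1105.   54.]
scene orange [ 423   24  114   44 1712] [-605.  944.  -77.] [-972.  521. -124.] [ 224. 1067.  247.]
scene orange [480  32   8  10  37] [-606.  851.  -11.] [-627.  842.  -32.] [-594.  863.    1.]
scene orange [538  48  10  20  69] [-576. 1083.  -85.] [-625.  524. -126.] [ 246. 1119.  255.]
scene orange [ 298   63  118   21 1522] [-1987.   802.  -696.] [-2036.   464.  -755.] [-1946.  1184.  -646.]
scene orange [  92   74  148   26 2054] [-1987.  -277.  -697.] [-2039.  -675.  -752.] [-1943.   132.  -643.]
scene orange [339 166  40  28 954] [263. 143.   6.] [194. 102.  -2.] [315. 191.  12.]
scene orange [252 226  26  13 280] [583. -97. 138.] [ 376. -117.    1.] [591. -52. 145.]
scene blue [   75     0   180    84 1
[... 483 characters left out ...]
  85.] [ 528. -110.   53.] [564. -86. 109.]
top orange [592 411  10  10  44] [ 338. -367.   34.] [ 333. -373.   32.] [ 344. -361.   36.]
top orange [ 184  424   61   56 2606] [277. 140.   4.] [241. 101.  -1.] [315. 181.  10.]
top orange [622 424  10   9  38] [ 324. -404.   34.] [ 319. -409.   32.] [ 329. -397.   37.]
top blue [184 228  27  15 260] [563. 141. 141.] [555. 125. 135.] [571. 157. 144.]
top blue [190 252  19  27 249] [530. 148.  85.] [513. 135.  80.] [545. 158. 110.]
0.1 [215.65928737 478.01339328 230.5730823 ] [[-9.11536447e-01  4.11218750e-01 -6.67290402e-04]
 [ 4.11219291e-01  9.11535128e-01 -1.55062055e-03]
 [-2.93856025e-05 -1.68784983e-03 -9.99998575e-01]] 0.9997758337628055
```

```bash
python3 - <<'E'
from h import *
p,d,W=cloud("top")
# white tops around orange bar: unit top z~100
for c in((579,-101),(563,141)):
    m=(abs(W[...,2]-100)<8)&(np.hypot(W[...,0]-c[0]-70,W[...,1]-c[1])<150)&(d>0)
    m=cv2.morphologyEx(m.astype(np.uint8),cv2.MORPH_OPEN,np.ones((3,3)))>0
    q=W[m]; r=cv2.minAreaRect(q[:,:2].astype(np.float32)); print(r,len(q),np.median(q[:,2]))
h=cv2.cvtColor(p,cv2.COLOR_RGB2HSV)
for (lo,hi,x,y,w,hh) in((5,20,384,215,28,14),(100,125,184,228,27,15)):
    m=np.zeros((480,640),np.uint8); m[y:y+hh,x:x+w]=cv2.inRange(h,(lo,130,80),(hi,255,255))[y:y+hh,x:x+w]
    q=W[(m>0)&(d>0)];q=q[q[:,2]>136]; print("bar",cv2.minAreaRect(q[:,:2].astype(np.float32)),q[:,2].max())
E
```

```text
((641.6712036132812, -109.40314483642578), (129.71133422851562, 176.708251953125), 82.58580780029297) 12205 99.70256299516015
((623.9972534179688, 129.34893798828125), (131.25527954101562, 176.16323852539062), 78.14244079589844) 12032 99.53888854085687
bar ((580.0269775390625, -100.84515380859375), (32.53153610229492, 12.409950256347656), 83.18550872802734) 144.32870884611816
bar ((563.1611938476562, 141.19166564941406), (32.83544921875, 12.144981384277344), 78.17616271972656) 143.98351862005555
```

View pics/top0.png

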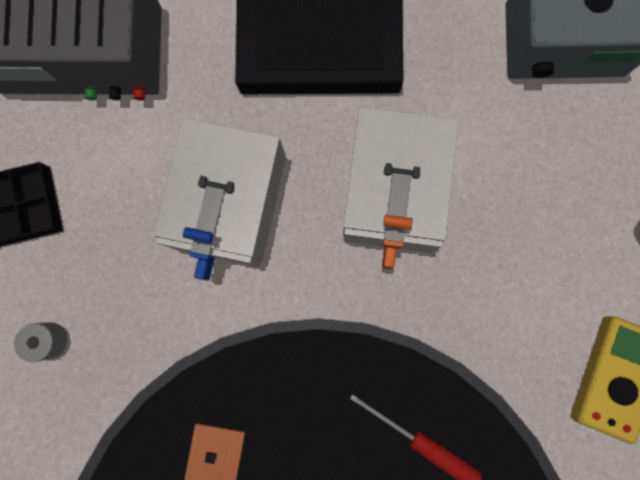

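View pics/scene0.png

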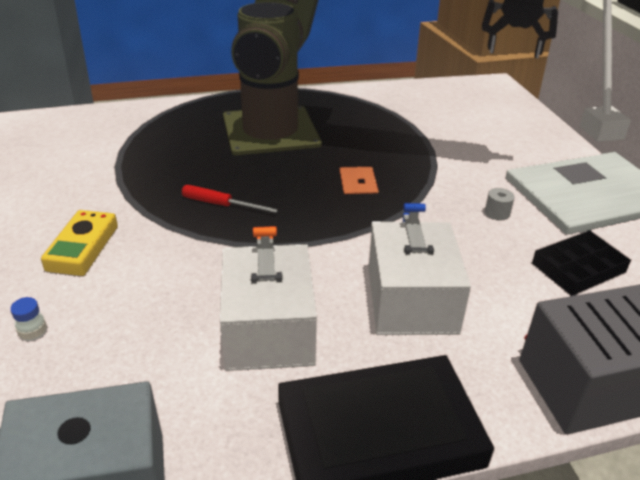

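The top view shows the orange module at right: bar at (398,222), pull at (390,257). The blue module is at left, with its bar at (198,235). In world coordinates the orange bar is at about (580,-101,137), with yaw about -7.2°.

```bash
python3 -m jog '[[[0.6,-0.96,0],[0,0,0.37]],[[0.6,-0.96,0],[0,0,0.37]],[[0.6,-0.96,0],[0,0,0.37]],[[0.6,-0.96,0],[0,0,0.37]],[[0.6,-0.96,0],[0,0,0.37]],[[0.6,-0.96,0],[0,0,0.37]],[[0.6,-0.96,0],[0,0,0.37]],[[0.6,-0.96,0],[0,0,0.37]],[[0.6,-0.96,0],[0,0,0.37]],[[0.6,-0.96,0],[0,0,0.37]]]' 0 20
python3 -m jog '[[[0.6,-0.96,0],[0,0,0]],[[0.6,-0.96,0],[0,0,0]],[[0.6,-0.96,0],[0,0,0]],[[0.6,-0.96,0],[0,0,0]],[[0.6,-0.96,0],[0,0,0]],[[0.6,-0.96,0],[0,0,0]],[[0.6,-0.96,0],[0,0,0]],[[0.6,-0.96,0],[0,0,0]],[[0.6,-0.96,0],[0,0,0]],[[0,0,0],[0,0,0]]]'
```

```text
time: 0.98
tcp_pos: [396.2, 188.9, 231.2]
eef_rot: [[-0.992, 0.126, -0.0], [0.126, 0.992, -0.0], [0.0, -0.0, -1.0]]
contact_force: [0.3, -0.2, -0.4]
width: 0.998
grip_force: 0.0
time: 1.82
tcp_pos: [561.0, -73.5, 230.5]
eef_rot: [[-0.991, 0.133, 0.002], [0.132, 0.991, -0.003], [-0.002, -0.002, -1.0]]
contact_force: [0.9, 0.5, 1.0]
width: 0.997
grip_force: 0.0
```

```bash
python3 -m jog '[[[0.37,-0.54,0],[0,0,0]],[[0.37,-0.54,0],[0,0,0]],[[0,0,-0.6],[0,0,0]],[[0,0,-0.6],[0,0,0]],[[0,0,-0.6],[0,0,0]],[[0,0,-0.6],[0,0,0]],[[0,0,-0.6],[0,0,0]],[[0,0,0],[0,0,0]],[[0,0,0],[0,0,0]],[[0,0,0],[0,0,0]]]'
python3 - <<'E'
from h import *
p,d,W=cloud("scene"); cv2.imwrite("pics/s1.png",cv2.resize(p[170:350,170:410],None,fx=3,fy=3)[...,::-1])
E
```

```text
time: 2.65
tcp_pos: [580.4, -100.9, 142.1]
eef_rot: [[-0.992, 0.127, 0.001], [0.127, 0.992, -0.0], [-0.001, 0.0, -1.0]]
contact_force: [0.1, -0.4, 0.7]
width: 1.001
grip_force: 0.0
```

View pics/s1.png

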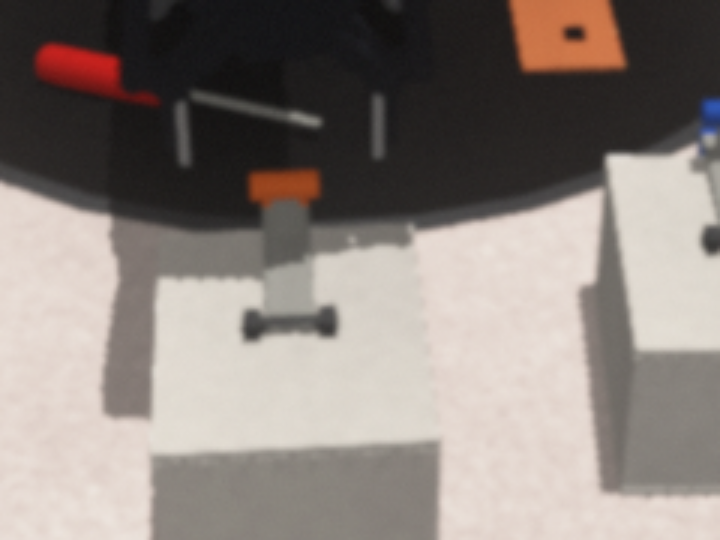

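The pads, at crop columns 183 and 378, straddle the bar at 249–320 and are centred on it. Next I descend and close.

```bash
python3 -m jog '[[[0,0,-0.45],[0,0,0]],[[0,0,-0.45],[0,0,0]],[[0,0,0],[0,0,0]],[[0,0,0],[0,0,0]],[[0,0,0],[0,0,0]],[[0,0,0],[0,0,0]],[[0,0,0],[0,0,0]],[[0,0,0],[0,0,0]],[[0,0,0],[0,0,0]],[[0,0,0],[0,0,0]]]'
python3 -m jog '[[[0,0,0],[0,0,0]],[[0,0,0],[0,0,0]],[[0,0,0],[0,0,0]],[[0,0,0],[0,0,0]],[[0,0,0],[0,0,0]],[[0,0,0],[0,0,0]],[[0,0,0],[0,0,0]],[[0,0,0],[0,0,0]],[[0,0,0],[0,0,0]],[[0,0,0],[0,0,0]]]' 1 20
python3 - <<'E'
import numpy as np
t=0.04+np.arange(0,21)*0.073; f=t+np.arctan2(30,70); r=76.16
x=-r*np.cos(f); z=r*np.sin(f)
for a,b,c in zip(t[1:],np.diff(x),np.diff(z)): print(round(a,2),np.round([b*.992/30,-b*.126/30,c/30],2))
E
```

```text
time: 3.53
tcp_pos: [580.2, -101.1, 114.5]
eef_rot: [[-0.992, 0.127, 0.0], [0.127, 0.992, -0.0], [-0.0, -0.0, -1.0]]
contact_force: [-0.1, 0.6, 0.0]
width: 0.999
grip_force: 0.0
time: 4.37
tcp_pos: [580.0, -100.3, 114.2]
eef_rot: [[-0.992, 0.127, -0.0], [0.127, 0.992, 0.001], [0.0, 0.001, -1.0]]
contact_force: [0.5, 6.6, 1.3]
width: 0.393
grip_force: 24.5
0.11 [ 0.09 -0.01  0.16]
0.19 [ 0.1  -0.01  0.16]
0.26 [ 0.11 -0.01  0.15]
0.33 [ 0.12 -0.02  0.14]
0.4 [ 0.13 -0.02  0.13]
0.48 [ 0.14 -0.02  0.12]
0.55 [ 0.15 -0.02  0.11]
0.62 [ 0.15 -0.02  0.1 ]
0.7 [ 0.16 -0.02  0.09]
0.77 [ 0.17 -0.02  0.08]
0.84 [ 0.17 -0.02  0.07]
0.92 [ 0.18 -0.02  0.05]
0.99 [ 0.18 -0.02  0.04]
1.06 [ 0.18 -0.02  0.03]
1.14 [ 0.18 -0.02  0.01]
1.21 [ 0.18 -0.02 -0.  ]
1.28 [ 0.18 -0.02 -0.01]
1.35 [ 0.18 -0.02 -0.03]
1.43 [ 0.18 -0.02 -0.04]
1.5 [ 0.18 -0.02 -0.05]
```

```bash
python3 -m jog '[[[0.09,0.01,0.16],[0,0,0]],[[0.1,0,0.16],[0,0,0]],[[0.11,-0.01,0.15],[0,0,0]],[[0.12,-0.02,0.14],[0,0,0]],[[0.13,-0.02,0.13],[0,0,0]],[[0.14,-0.02,0.12],[0,0,0]],[[0.15,-0.02,0.11],[0,0,0]],[[0.15,-0.02,0.1],[0,0,0]],[[0.16,-0.02,0.09],[0,0,0]],[[0.17,-0.02,0.08],[0,0,0]]]'
```

```text
time: 5.2
tcp_pos: [618.9, -105.3, 152.2]
eef_rot: [[-0.992, 0.128, -0.002], [0.128, 0.992, 0.0], [0.002, -0.0, -1.0]]
contact_force: [-3.6, 3.3, -0.9]
width: 0.39
grip_force: 24.0
```

```bash
python3 -m jog '[[[0.17,-0.02,0.07],[0,0,0]],[[0.18,-0.02,0.05],[0,0,0]],[[0.18,-0.02,0.04],[0,0,0]],[[0.18,-0.02,0.03],[0,0,0]],[[0.18,-0.02,0.01],[0,0,0]],[[0.18,-0.02,0],[0,0,0]],[[0.18,-0.02,-0.01],[0,0,0]],[[0.18,-0.02,-0.03],[0,0,0]],[[0.18,-0.02,-0.04],[0,0,0]],[[0.18,-0.02,-0.05],[0,0,0]]]'
python3 - <<'E'
from h import *
p,d,W=cloud("scene"); cv2.imwrite("pics/s2.png",cv2.resize(p[170:350,170:410],None,fx=3,fy=3)[...,::-1])
E
```

```text
time: 6.03
tcp_pos: [675.2, -112.5, 154.7]
eef_rot: [[-0.992, 0.128, 0.003], [0.128, 0.992, -0.002], [-0.003, -0.002, -1.0]]
contact_force: [-2.7, -1.1, 4.5]
width: 0.392
grip_force: 22.4
```

View pics/s2.png

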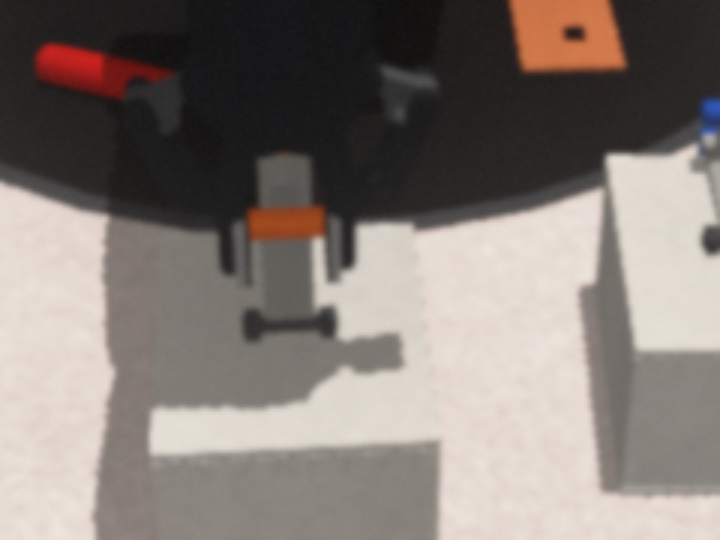

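The crop shows the strap standing up, with the bar at (286,222) pushed back past the hinge. I release, rise, and go over to the pull.

```bash
python3 -m jog '[[[0,0,0],[0,0,0]],[[0,0,0],[0,0,0]],[[0,0,0],[0,0,0]],[[0,0,0],[0,0,0]],[[0,0,0],[0,0,0]],[[0,0,0],[0,0,0]],[[0,0,0],[0,0,0]],[[0,0,0.4],[0,0,0]],[[0,0,0.4],[0,0,0]],[[0,0,0.4],[0,0,0]]]' 0 20
python3 -m jog '[[[0,0,0.7],[0,0,0]],[[0,0,0.7],[0,0,0]],[[0,0,0.8],[0,0,0]],[[0,0,0],[0,0,0]],[[-0.75,0.09,0],[0,0,0]],[[-0.75,0.09,0],[0,0,0]],[[-0.75,0.09,0],[0,0,0]],[[-0.75,0.1,0],[0,0,0]],[[-0.75,0.1,0],[0,0,0]],[[-0.75,0.1,0],[0,0,0]]]'
python3 - <<'E'
from h import *
o=get_obs();print(o["tcp_pos"])
p,d,W=cloud("scene"); cv2.imwrite("pics/s3.png",cv2.resize(p[170:350,170:410],None,fx=3,fy=3)[...,::-1])
E
```

```text
time: 6.92
tcp_pos: [673.1, -111.2, 189.7]
eef_rot: [[-0.992, 0.127, -0.001], [0.127, 0.992, 0.0], [0.001, 0.0, -1.0]]
contact_force: [0.9, -0.1, 0.3]
width: 0.996
grip_force: 0.0
time: 7.75
tcp_pos: [537.0, -93.9, 255.2]
eef_rot: [[-0.992, 0.127, -0.0], [0.127, 0.992, -0.0], [0.0, -0.0, -1.0]]
contact_force: [0.8, -1.4, 0.8]
width: 0.998
grip_force: 0.0
[537.01722445 -93.94713792 255.1734139 ]
```

View pics/s3.png

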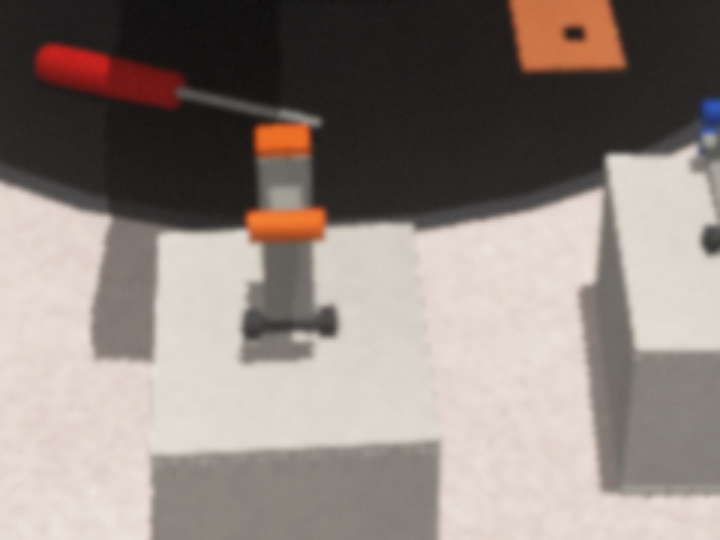

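The stay remains upright on its own (bar at (286,224)). Next I descend onto the pull.

```bash
python3 -m jog '[[[0.1,-0.06,-0.7],[0,0,0]],[[0,0,-0.7],[0,0,0]],[[0,0,-0.7],[0,0,0]],[[0,0,-0.7],[0,0,0]],[[0,0,-0.7],[0,0,0]],[[0,0,-0.7],[0,0,0]],[[0,0,-0.7],[0,0,0]],[[0,0,-0.7],[0,0,0]],[[0,0,-0.7],[0,0,0]],[[0,0,-0.6],[0,0,0]]]'
python3 -m jog '[[[0,0,0],[0,0,0]],[[0,0,0],[0,0,0]],[[0,0,0],[0,0,0]],[[0,0,0],[0,0,0]],[[0,0,0],[0,0,0]],[[0,0,0],[0,0,0]],[[0,0,0],[0,0,0]],[[0,0,0],[0,0,0]],[[0,0,0],[0,0,0]],[[0,0,0],[0,0,0]]]' 1 40
```

```text
time: 8.63
tcp_pos: [540.9, -95.8, 47.1]
eef_rot: [[-0.992, 0.127, -0.001], [0.127, 0.992, 0.0], [0.001, 0.0, -1.0]]
contact_force: [-0.1, -0.6, 0.3]
width: 0.999
grip_force: 0.0
time: 9.47
tcp_pos: [542.5, -95.3, 49.9]
eef_rot: [[-0.992, 0.127, 0.003], [0.127, 0.992, 0.001], [-0.002, 0.002, -1.0]]
contact_force: [-0.1, 4.2, 6.1]
width: 0.156
grip_force: 42.4
```

```bash
python3 -m jog '[[[-0.15,0.02,0],[0,0,0]],[[-0.25,0.03,0],[0,0,0]],[[-0.25,0.03,0],[0,0,0]],[[-0.25,0.03,0],[0,0,0]],[[-0.25,0.03,0],[0,0,0]],[[-0.25,0.03,0],[0,0,0]],[[-0.25,0.03,0],[0,0,0]],[[-0.25,0.03,0],[0,0,0]],[[-0.25,0.03,0],[0,0,0]],[[-0.2,0.03,0],[0,0,0]]]'
python3 -m jog '[[[0,0,0],[0,0,0]],[[0,0,0],[0,0,0]],[[0,0,0],[0,0,0]],[[0,0,0],[0,0,0]],[[0,0,0],[0,0,0]],[[0,0,0],[0,0,0]],[[0,0,0],[0,0,0]],[[0,0,0],[0,0,0]],[[0,0,0],[0,0,0]],[[0,0,0],[0,0,0]]]'
```

```text
time: 10.3
tcp_pos: [473.0, -86.2, 49.9]
eef_rot: [[-0.992, 0.127, 0.006], [0.127, 0.992, 0.002], [-0.005, 0.003, -1.0]]
contact_force: [23.6, 2.6, -8.6]
width: 0.161
grip_force: 40.5
time: 11.13
tcp_pos: [473.1, -86.2, 49.9]
eef_rot: [[-0.992, 0.127, 0.005], [0.127, 0.992, 0.002], [-0.005, 0.003, -1.0]]
contact_force: [3.4, 6.9, 5.4]
width: 0.152
grip_force: 42.2
```

Pulled about 70 mm and at the stop. I release and rise.

```bash
python3 -m jog '[[[0,0,0],[0,0,0]],[[0,0,0],[0,0,0]],[[0,0,0],[0,0,0]],[[0,0,0],[0,0,0]],[[0,0,0],[0,0,0]],[[0,0,0],[0,0,0]],[[0,0,0],[0,0,0]],[[0,0,0],[0,0,0]],[[0,0,0.3],[0,0,0]],[[0,0,0.4],[0,0,0]]]' 0
python3 -m jog '[[[0,0,0.6],[0,0,0]],[[0,0,0.7],[0,0,0]],[[0,0,0.7],[0,0,0]],[[0,0,0.7],[0,0,0]],[[0,0,0.7],[0,0,0]],[[0,0,0.7],[0,0,0]],[[-0.8,0,0.3],[0,0,0]],[[-0.8,0,0],[0,0,0]],[[-0.8,0,0],[0,0,0]],[[0,0,0],[0,0,0]]]'
python3 - <<'E'
from h import *
p,d,W=cloud("top"); cv2.imwrite("pics/t4.png",p[...,::-1])
E
```

```text
time: 11.97
tcp_pos: [469.8, -87.1, 69.4]
eef_rot: [[-0.992, 0.127, -0.003], [0.127, 0.992, 0.0], [0.003, 0.0, -1.0]]
contact_force: [0.3, 0.2, 0.1]
width: 1.002
grip_force: 0.0
time: 12.8
tcp_pos: [393.8, -86.7, 202.1]
eef_rot: [[-0.992, 0.128, -0.004], [0.128, 0.992, 0.0], [0.004, -0.0, -1.0]]
contact_force: [-1.6, 0.1, 0.2]
width: 0.999
grip_force: 0.0
```

View pics/t4.png

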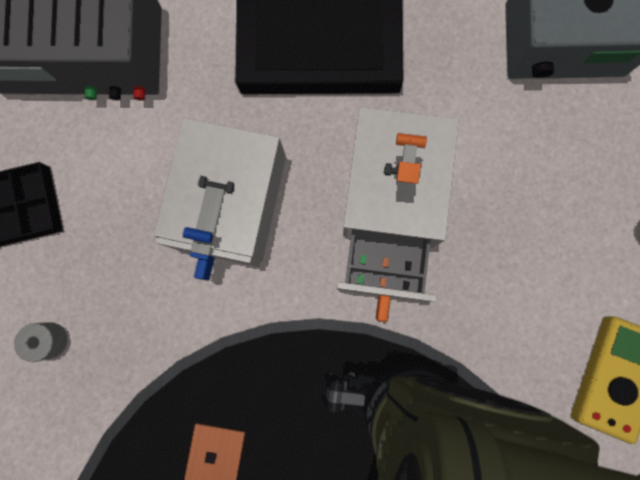

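The top view shows the orange drawer fully out (pull at (383,308)) and the stay upright (bar at (411,140)). The blue module is untouched and the gripper is clear.

```bash
python3 -c "from station import *; print(close_job())"
```

```text
the job is handed in; nothing more can be done
None
```

The job is handed in (no verdict was returned): the last picture showed the orange stay upright, the orange drawer pulled about 70 mm to its stop and released, and the blue module shut.

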